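# Trolley brake lever check

## Task

Two trolley handles stand on the bench for inspection: check their brake levers, first the long one with the ball end, then the short plain one. Press each lever firmly, with the outside of the fingers on its outer face, in towards its bar until it stops short of the bar, keep it there for a good second and let it spring back out fully. Do not force it, do not grasp anything, put no finger on the bar or on the inner face of a lever, and leave the things around undisturbed.

Things in the scene. Friction and masses are not known exactly. Their poses are not given: they have to be found in the camera images.
- long_stand: long handle stand, fixed: trolley handlebar between two grey posts, the longer lever, with a ball end, on its robot side. Origin: centre of the underside of its base plate (100 x 230 x 12 mm); x across the bar, from the lever side to the far side, y along the bar, z up. Bar (grip 27 mm thick) at x = 0, axis 105 mm up; lever pivot at x = -36, y = +83 mm. Top of the stand 137 mm up.
- long_press (a point): where to press: point on the outer face of the long lever's blade, 22 mm short of the free end, at mid-height. Aluminium blade 130 mm long from the pivot, 22 mm high, 9 mm thick, ending in a ball 25 mm in diameter. Axes turn with the lever: x = the way it moves when pressed (towards the bar), y along the blade, z up; blade runs from the pivot along -y
- long_pivot (a point): axis of the long lever's vertical pivot, at mid-height of the blade (121 mm above the table)
- long_lever (a joint): turn of the long lever, rad: 0 = let go (a spring holds it there, blade 0.45 rad from parallel to the bar), grows as it is pressed (counter-clockwise seen from above), 0.32 = against its hard stop, free end still 26 mm clear of the bar. At the press point the spring resists with 2.3 N at first, 5.3 N at the stop
- short_stand: short handle stand, fixed: like the long one but smaller, its lever shorter with a plain end. Origin: centre of the underside of its base plate (100 x 180 x 12 mm); x across the bar, from the lever side to the far side, y along the bar, z up. Bar (grip 27 mm thick) at x = 0, axis 105 mm up; lever pivot at x = -36, y = -58 mm. Top of the stand 137 mm up.
- short_press (a point): where to press: point on the outer face of the short lever's blade, 22 mm short of the free end, at mid-height. Aluminium blade 85 mm long from the pivot, 22 mm high, 9 mm thick, with a plain rounded end. Axes turn with the lever: x = the way it moves when pressed (towards the bar), y along the blade, z up; blade runs from the pivot along +y
- short_pivot (a point): axis of the short lever's vertical pivot, at mid-height of the blade (121 mm above the table)
- short_lever (a joint): turn of the short lever, rad: 0 = let go (a spring holds it there, blade 0.55 rad from parallel to the bar), grows as it is pressed (clockwise seen from above), 0.34 = against its hard stop, free end still 34 mm clear of the bar. At the press point the spring resists with 2.4 N at first, 5.6 N at the stop
- small_bottle: small white bottle with yellow cap, 35 mm across, 68 mm high; origin at the centre of its underside; a bystander, stays where it is
- cold_block: white block with holes, 60 x 96 x 34 mm; origin at the centre of its underside; a bystander, stays where it is
- timer: white bench timer, 62 x 66 x 19 mm; origin at the centre of its underside; a bystander, stays where it is
- red_pen: red pen lying flat, 12 x 145 x 9 mm; origin at the centre of its underside; a bystander, stays where it is
- amber_bottle: brown bottle with black cap, 56 mm across, 115 mm high; origin at the centre of its underside; a bystander, stays where it is

How it is judged:
On the way, in this order (a step that is already met when the one before it is completed fails the run):
1. the long lever is held against its stop by the fingers (value of joint long_lever above 0.29 rad and contact force between long_lever and the fingers above 2 N), for 0.8 s.
2. the long lever is let back out (value of joint long_lever below 0.04 rad), for 0.1 s.
3. the short lever is held against its stop by the fingers (value of joint short_lever above 0.31 rad and contact force between short_lever and the fingers above 2 N), for 0.8 s.
4. the short lever is let back out (value of joint short_lever below 0.04 rad), for 0.1 s.
At the end, for the whole second after the job is handed in: both levers, each pressed to within 0.03 rad of its stop for 0.8 s (long first), are back out within 0.04 rad of rest, and no bystander has moved 30 mm or more (value of joint each of long_lever, short_lever below 0.04 rad and distance of each of small_bottle, cold_block, timer, red_pen, amber_bottle from where it was at the start of the episode below 0.03 m); the robot touches nothing.
It fails at once if a finger touches the inner face of a lever (hooked or pinched) (contact force between any of long_inner, short_inner and the fingers above 1 N).
It fails at once if a finger touches a bar (lever and bar squeezed together) (contact force between any of long_bar, long_grip, short_bar, short_grip and the fingers above 1 N).
It fails at once if a lever is forced with more than 45 N (contact force between any of long_lever, short_lever and anything else above 45 N).
It fails at once if a bystander is moved 30 mm or lifted (distance of any of small_bottle, cold_block, timer, red_pen, amber_bottle from where it was at the start of the episode above 0.03 m or height (world z) of any of small_bottle, cold_block, timer, red_pen, amber_bottle above 0.015 m).
It also fails if it takes over 70 s, if anything falls off the work surface, if the arm or the gripper's body presses on something with over 40 N, if the wrist force passes 120 N, or if a joint passes its speed limit or range.

## Robot

A 6-joint arm with a two-finger parallel gripper is mounted at the origin on a cart in front of the work surface, level with it; the furniture and walls round the work are solid. World frame = base frame: x ahead of the robot, y to its left, z up, the work surface at z = 0. Lengths are in m, angles in rad, forces in N, time in s.
With the tool pointing down it reaches from about 0.4 to 0.825 m from the base axis. Payload 7 kg.
Tool frame: the origin (TCP) lies midway between the tips of the shut fingers; the grasp point (between the pads) lies 19 mm behind it (bot.grip_point_offset is the distance from the TCP to the grasp point, in m); z points along the fingers, y is the direction in which the jaws open and shut (so a half turn about z gives the same grasp; the last joint's range is limited). The gripper opens to 88 mm and grips with 3 to 60 N. Pads are 19 mm wide; open, the fingers measure 130 mm over their backs; the gripper's body (78 mm by 193 mm) begins 47 mm behind the grasp point.
Start: joints at [0.288, 0.359, 0.012, 0, -1.224, -0.288], TCP at [0.675, -0, 0.227] pointing down, gripper open.
Joint ranges: [-3.07, 3.07], [-1.43, 2.12], [-1.02, 1.25], [-3.03, 1.67], [-3.05, -0], [-3.03, 3.03]. Speed limits (rad/s): [2.39, 2.39, 3.01, 3.14, 3.14, 3.14].

## Interface

Orientations are given as a unit quaternion [x, y, z, w].
In Python, from cell import bot gives the robot as it stands. The module is installed in compiled form; this text tells all that it offers.
- The arm moves only by the tool jog_arm, never from a script. Its argument "increments" is a list of rows, each a list of 7 numbers: the shift along the tool's x, y, z in mm, then the turn, a rotation vector about the tool's x, y, z in degrees, then the opening, from 0 (shut) to 1 (fully open). A call has exactly 10 rows; each row is the pose to reach, as a shift and turn from the pose commanded when the call began, along the tool's axes at that moment; what a row does not reach only later rows make up. A row lasts 1/12 s, in which the tool goes at most 41.7 mm and 7.16 degrees, less where a joint would pass 70% of its speed; a pose out of reach is approached as far as the arm can. A call with a gripper value outside its range is refused whole. The fingers move at their own pace and stop on an object; "grip_force" is the grip in N (left out, the last holds). Time passes only in rows, so rows that repeat a pose let the fingers close, or fill a call up. It gives the time, the measured TCP pose, the force and the opening at its end, in the units of the state.
- bot.read_state(): the state, without advancing time (a new reading comes with each control period).
- bot.get_image(name): name is "scene" or "side" or "wrist"; returns the picture (480x640x3 uint8, blue, green, red); there is no depth.
- bot.camera_info(name): a dict with "K" (3x3 intrinsics, pixels), "position" and "rotation" of the camera in the world. Camera axes: x right, y down, z forward; pixel columns grow to the right and rows downward; lengths in m; the calibration is good to about 2 mm. A picture is of the moment at which its call begins: read the wrist's pose just before it. camera_info takes no time and is no camera call; for the wrist camera it gives the pose at the moment of the call.
- bot.job_done(): hands the job in, once; it reports no verdict.
The state is a dict: "t": time; "joints": joint angles; "dq": joint speeds; "joint_torque": joint torques, N m; "tcp_pos": TCP position; "orientation": TCP orientation; "wrist_force": force on the tool from outside, world axes, zero at the start; "torque": the same for the moment, N m; "width": finger opening in m.
Only numpy, scipy, OpenCV 4.12 (cv2) and the standard library are available. Lean on these libraries where they do the work, as an engineer would, in place of code of your own. Each camera call takes 0.05 s, during which the arm holds its last target. There are 200 camera calls.

## Working session

There is one attempt and no reset: what is moved stays moved. The work goes in short steps, Python scripts to look and compute and a tool call to move; the robot and the scene stay as the last step left them, time stands still between calls to the robot, and variables do not carry over. Pictures are saved under pics/ and viewed, on a budget of 10 in all, crops included, one or two more only if the job needs it, and the job is handed in when it is done.

Besides the shell and the picture viewer there is one more tool, called after "Call:" in YAML: its name, and indented under it one key for each argument. jog_arm: Moves the arm, as the interface text tells. Its arguments: {"type":"object","properties":{"increments":{"type":"array","items":{"type":"array","items":{"type":"number"}}},"grip_force":{"type":"number"}},"required":["increments"]}

```bash
mkdir -p pics
python3 - <<'E'
from cell import bot
import cv2
print(bot.read_state())
for n in ("scene","side"):
    cv2.imwrite(f"pics/{n}0.png",bot.get_image(n)); print(n,bot.camera_info(n))
E
```

```text
{'t': 0.0, 'joints': array([ 2.88067794e-01,  3.59398452e-01,  1.10445447e-02, -3.69139032e-04,
       -1.22408642e+00, -2.88112519e-01]), 'dq': array([-0.0009499 ,  0.00055025,  0.00051992,  0.00200712, -0.00178463,
       -0.00086062]), 'joint_torque': array([-8.00930356e-04, -5.82726967e+01,  2.93058443e+01,  6.99745238e+00,
        6.93249181e-03, -2.06530804e-04]), 'tcp_pos': array([ 6.74503734e-01, -4.39271239e-05,  2.25605551e-01]), 'orientation': array([-7.07046267e-01,  7.07166791e-01,  5.44660670e-04, -6.39646604e-04]), 'wrist_force': array([-0.46871479, -0.8629921 , -0.01685118]), 'torque': array([ 0.00183041, -0.00089424,  0.00892256]), 'width': 0.08764717091613274}
scene {'K': array([[523.60301397,   0.        , 319.85095398],
       [  0.        , 523.60301397, 234.53307546],
       [  0.        ,   0.        ,   1.        ]]), 'position': array([-0.1824402 , -0.53367712,  0.91756436]), 'rotation': array([ 0.81538491, -0.39083722,  0.17447667, -0.38980971])}
side {'K': array([[490.08493937,   0.        , 315.18409215],
       [  0.        , 490.08493937, 239.11567407],
       [  0.        ,   0.        ,   1.        ]]), 'position': array([ 0.11754443, -0.73698407,  0.67557564]), 'rotation': array([ 0.84407195, -0.20670228,  0.12337021, -0.4791623 ])}
```

View pics/scene0.png

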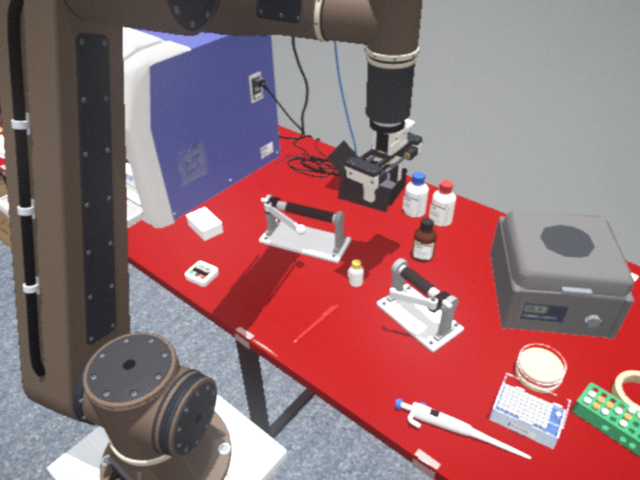

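View pics/side0.png

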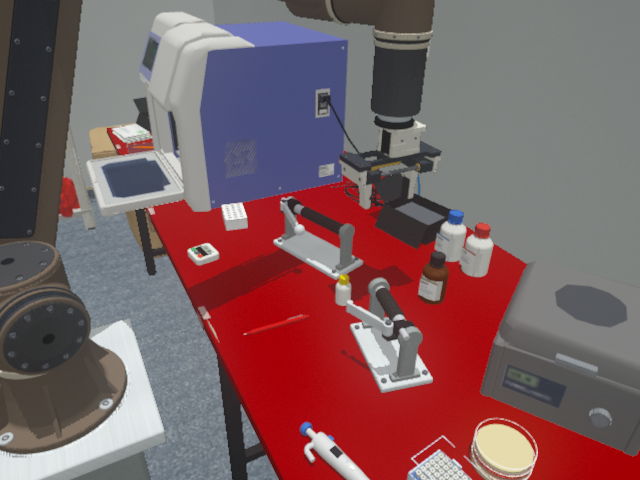

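```bash
cat > h.py <<'E'
import numpy as np, cv2
from scipy.spatial.transform import Rotation as R
from cell import bot
def cam(n):
    c=bot.camera_info(n); return np.array(c["K"]),np.array(c["position"]),(R.from_quat(c["rotation"]).as_matrix() if np.size(c["rotation"])==4 else np.array(c["rotation"]))
def ray(n,uv,z):
    K,p,M=cam(n); d=M@np.linalg.solve(K,[uv[0],uv[1],1.]); return p+d*(z-p[2])/d[2]
def proj(n,P):
    K,p,M=cam(n); q=K@(M.T@(np.array(P)-p)); return q[:2]/q[2]
E
python3 - <<'E'
from h import *
a=cv2.imread("pics/scene0.png");b=cv2.imread("pics/side0.png")
f=lambda im,x,y:cv2.resize(im[y:y+100,x:x+133],(532,400),interpolation=cv2.INTER_CUBIC)[:300*400//300]
t=[f(a,240,180),f(a,352,252),f(b,255,190),f(b,325,275)]
big=np.vstack([np.hstack(t[:2]),np.hstack(t[2:])])
cv2.imwrite("pics/c1.png",cv2.resize(big,(800,600),interpolation=cv2.INTER_AREA))
for n,l in dict(scene=[(260,240),(350,240),(345,258),(377,303),(398,287),(462,325),(433,346)],side=[(273,240),(362,263),(332,275),(350,322),(431,377),(378,387)]).items():
    for p in l: print(n,p,ray(n,p,.012).round(3))
E
```

```text
scene (260, 240) [0.54  0.291 0.012]
scene (350, 240) [0.689 0.1   0.012]
scene (345, 258) [0.624 0.067 0.012]
scene (377, 303) [ 0.545 -0.087  0.012]
scene (398, 287) [ 0.619 -0.097  0.012]
scene (462, 325) [ 0.607 -0.274  0.012]
scene (433, 346) [ 0.515 -0.253  0.012]
side (273, 240) [0.544 0.295 0.012]
side (362, 263) [0.695 0.095 0.012]
side (332, 275) [0.604 0.084 0.012]
side (350, 322) [ 0.553 -0.081  0.012]
side (431, 377) [ 0.605 -0.277  0.012]
side (378, 387) [ 0.506 -0.253  0.012]
```

View pics/c1.png

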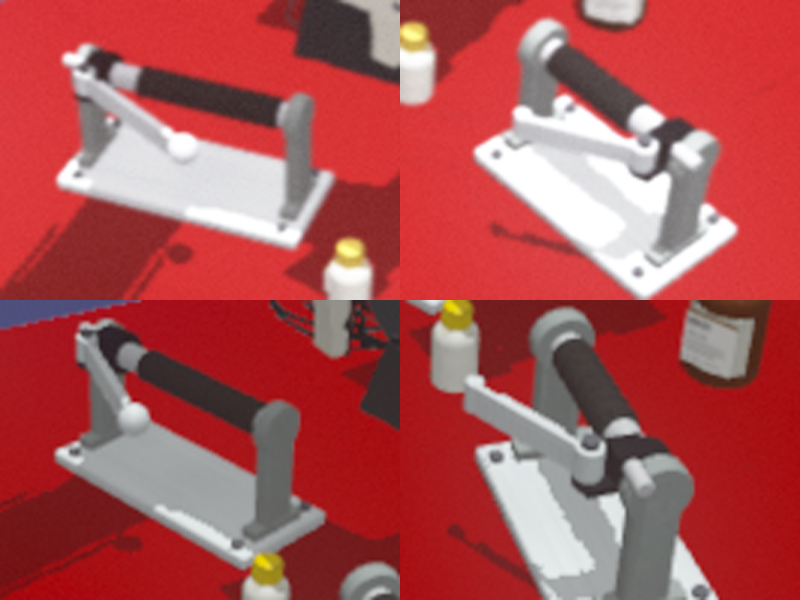

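```bash
cat > fit.py <<'E'
from h import *
from scipy.optimize import least_squares
def rot(y): c,s=np.cos(y),np.sin(y); return np.array([[c,-s],[s,c]])
def fit(obs):
    # obs: cam, uv, local xy, z -> rays on plane z, rigid 2D fit (Kabsch)
    W=np.array([ray(o[0],o[1],o[3])[:2] for o in obs]); L=np.array([o[2] for o in obs])/1000
    f=lambda q:((rot(q[2])@L.T).T+q[:2]-W).ravel()
    r=least_squares(f,[.6,0,0.0],loss="soft_l1",f_scale=.004); print("pose",r.x.round(4)); print((r.fun.reshape(-1,2)*1000).round(1).tolist()); return r.x
def pts(q):
    return lambda l:(rot(q[2])@np.array(l)/1000+q[:2]).round(4)
E
python3 - <<'E'
from fit import *
s,d="scene","side"
def tri(a,b):
    A=[];B=[]
    for n,uv in((s,a),(d,b)):
        K,p,M=cam(n); v=M@np.linalg.solve(K,[*uv,1.]); v/=np.linalg.norm(v); P=np.eye(3)-np.outer(v,v); A.append(P);B.append(P@p)
    return np.linalg.solve(A[0]+A[1],B[0]+B[1])
S=lambda x,y,ox,oy:(ox+x/3.008,oy+y/3)
bl=S(183,147,240,180);bl2=S(133,117,255,190)
print("ball",tri(bl,bl2)); t1=S(116,120,352,252);t2=S(70,85,325,275); print("tip",tri(t1,t2))
q=fit([(s,S(57,180,240,180),(-50,115),.012),(s,S(297,238,240,180),(-50,-115),.012),(s,S(333,173,240,180),(50,-115),.012),
(d,S(56,155,255,190),(-50,115),.012),(d,S(245,259,255,190),(-50,-115),.012),(d,S(325,216,255,190),(50,-115),.012),(s,bl,(-92.5,-34),.121),(d,bl2,(-92.5,-34),.121)])
P=pts(q);print("pivot",P((-36,83)),"ball",P((-92.5,-34)))
q=fit([(s,S(75,153,352,252),(-50,90),.012),(s,S(337,228,352,252),(50,-90),.012),(s,S(240,287,352,252),(-50,-90),.012),
(d,S(75,153,325,275),(-50,90),.012),(d,(432,377),(50,-90),.012),(d,(378,386),(-50,-90),.012),(s,t1,(-80.4,14.5),.121),(d,t2,(-80.4,14.5),.121)])
P=pts(q);print("pivot",P((-36,-58)),"tip",P((-80.4,14.5)))
print("bottle",ray(d,(344,303),0),ray(d,(344,276),.068), "amber",ray(d,(432,300),0))
E
```

```text
ball [0.54756681 0.14464478 0.11926047]
tip [ 0.50370537 -0.14442825  0.12062673]
pose [0.6225 0.1986 0.2932]
[[2.8, 1.2], [-1.9, -2.1], [5.1, -1.0], [-1.0, 8.1], [-2.5, 0.1], [4.1, 5.6], [-0.7, -3.0], [-3.9, -4.0]]
pivot [0.564  0.2677] ball [0.5438 0.1394]
pose [ 0.5764 -0.1796 -0.2319]
[[3.9, 6.8], [2.6, 3.0], [-2.7, -2.3], [1.7, 11.0], [-1.8, -0.5], [-0.4, -4.7], [0.7, -1.3], [-4.4, -4.1]]
pivot [ 0.528  -0.2278] tip [ 0.5015 -0.147 ]
bottle [ 0.58280207 -0.0079492   0.        ] [ 0.58391922 -0.00073115  0.068     ] amber [ 0.76417448 -0.0886596   0.        ]
```

Call:
jog_arm:
  increments:
    - [-20, 25, -2, 0, 0, 0, 0]
    - [-40, 50, -4, 0, 0, 0, 0]
    - [-60, 75, -6, 0, 0, 0, 0]
    - [-80, 100, -8, 0, 0, 0, 0]
    - [-100, 125, -10, 0, 0, 0, 0]
    - [-120, 150, -12, 0, 0, 0, 0]
    - [-140, 175, -14, 0, 0, 0, 0]
    - [-162, 205, -15, 0, 0, 0, 0]
    - [-162, 205, -15, 0, 0, 0, 0]
    - [-162, 205, -15, 0, 0, 0, 0]
  grip_force: 20

```text
t: 0.93
tcp_pos: [0.4688, 0.1631, 0.242]
orientation: [0.708, -0.706, -0.0, -0.0]
wrist_force: [0.8, -0.1, 0.3]
width: 0.0266
```

Run:
```python
from h import *
cv2.imwrite("pics/w1.png",bot.get_image("wrist")); print(bot.camera_info("wrist")); s=bot.read_state(); print(s["t"],s["tcp_pos"],s["width"],s["wrist_force"])
np.save("w1.npy",np.array([bot.camera_info("wrist")],dtype=object))
for n,P in dict(pivot=(.564,.268,.132),ball=(.5457,.142,.121)).items(): print(n,proj("wrist",P))
```

```text
{'K': array([[345.6601061 ,   0.        , 315.64156353],
       [  0.        , 345.6601061 , 242.58432501],
       [  0.        ,   0.        ,   1.        ]]), 'position': array([0.47093012, 0.08590354, 0.40020479]), 'rotation': array([-1.04008674e-03,  9.89608276e-01,  1.43784419e-01, -6.46922541e-04])}
0.9833 [0.46956308 0.16255275 0.24182401] 0.02256769105970931 [ 0.62100118  1.04730267 -0.06279777]
pivot [210.70669231 352.3603482 ]
ball [223.99224219 211.1039834 ]
```

View pics/w1.png

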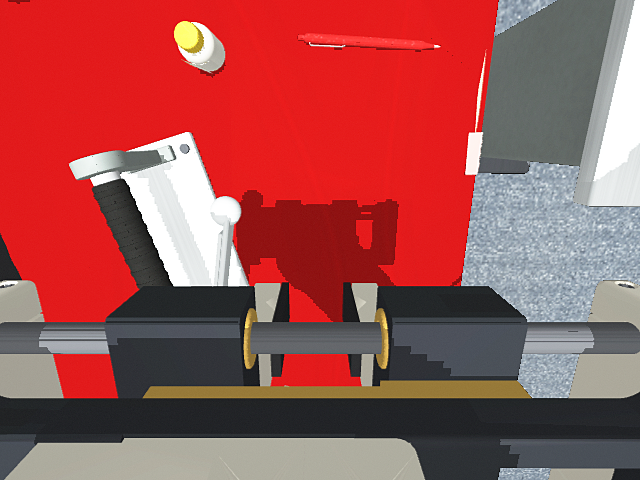

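Call:
jog_arm:
  increments:
    - [-1, 0, 20, 0, 0, 0, 0]
    - [-2, 0, 40, 0, 0, 0, 0]
    - [-3, 0, 60, 0, 0, 0, 0]
    - [-4, 0, 80, 0, 0, 0, 0]
    - [-4, -10, 100, 0, 0, 0, 0]
    - [-4, -20, 115, 0, 0, 0, 0]
    - [-4, -30, 130, 0, 0, 0, 0]
    - [-4, -40, 130, 0, 0, 0, 0]
    - [-4, -40, 130, 0, 0, 0, 0]
    - [-4, -40, 130, 0, 0, 0, 0]

```text
t: 1.82
tcp_pos: [0.5109, 0.1654, 0.1117]
orientation: [-0.707, 0.708, -0.0, -0.0]
wrist_force: [0.6, 0.6, 0.1]
width: 0.0006
```

Run:
```python
from h import *
s=bot.read_state(); print(s["t"],s["tcp_pos"],s["width"],s["wrist_force"])
w=bot.get_image("wrist");c=bot.get_image("side");cv2.imwrite("pics/sd2.png",np.hstack([cv2.resize(w[150:450,100:500],(400,300)),cv2.resize(c[150:300,220:420],(400,300))]))
```

```text
1.8167 [0.51092413 0.16543281 0.11168979] 0.0005929268381375148 [0.59292611 0.58597383 0.12206743]
```

View pics/sd2.png

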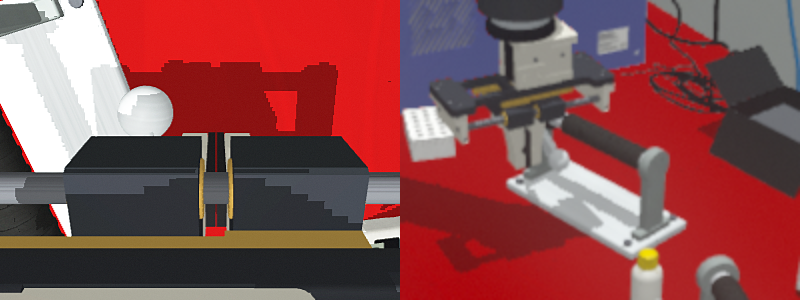

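Call:
jog_arm:
  increments:
    - [0, -3, 0, 0, 0, 0, 0]
    - [0, -6, 0, 0, 0, 0, 0]
    - [0, -9, 0, 0, 0, 0, 0]
    - [0, -12, 0, 0, 0, 0, 0]
    - [0, -15, 0, 0, 0, 0, 0]
    - [0, -18, 0, 0, 0, 0, 0]
    - [0, -21, 0, 0, 0, 0, 0]
    - [0, -24, 0, 0, 0, 0, 0]
    - [0, -24, 0, 0, 0, 0, 0]
    - [0, -24, 0, 0, 0, 0, 0]

```text
t: 2.75
tcp_pos: [0.5337, 0.1656, 0.1112]
orientation: [-0.707, 0.707, 0.0, -0.001]
wrist_force: [-2.5, -1.9, 0.4]
width: 0.0004
```

Call:
jog_arm:
  increments:
    - [0, -2, 0, 0, 0, 0, 0]
    - [0, -4, 0, 0, 0, 0, 0]
    - [0, -6, 0, 0, 0, 0, 0]
    - [0, -8, 0, 0, 0, 0, 0]
    - [0, -10, 0, 0, 0, 0, 0]
    - [0, -12, 0, 0, 0, 0, 0]
    - [0, -14, 0, 0, 0, 0, 0]
    - [0, -16, 0, 0, 0, 0, 0]
    - [0, -16, 0, 0, 0, 0, 0]
    - [0, -16, 0, 0, 0, 0, 0]

```text
t: 3.58
tcp_pos: [0.5496, 0.1657, 0.1113]
orientation: [-0.707, 0.707, 0.0, -0.001]
wrist_force: [-5.0, -2.1, 0.0]
width: 0.0004
```

Run:
```python
from h import *
s=bot.read_state(); print(s["t"],s["tcp_pos"],s["wrist_force"])
w=bot.get_image("wrist");g=w.min(2);m=np.uint8((g>140)*255)
cv2.imwrite("pics/w3.png",w)
i=cv2.HoughCircles(cv2.cvtColor(w,cv2.COLOR_BGR2GRAY),cv2.HOUGH_GRADIENT,1,50,param1=100,param2=20,minRadius=15,maxRadius=40);print(i)
for th in (0,.1,.2,.26,.32):
    a=-1.728+th; print(th,proj("wrist",(.564+.13*np.cos(a),.268+.13*np.sin(a),.121)))
```

```text
3.5833 [0.54963663 0.1656573  0.11127322] [-4.99846132 -2.14979026  0.04858275]
[[[261.5 260.5  27.2]]]
0 [331.09814719 256.16298857]
0.1 [302.6089185 253.2749774]
0.2 [273.89809106 253.10017643]
0.26 [256.76848221 254.30284926]
0.32 [239.83963915 256.47566427]
```

Call:
jog_arm:
  increments:
    - [0, -1, 0, 0, 0, 0, 0]
    - [0, -2, 0, 0, 0, 0, 0]
    - [0, -3, 0, 0, 0, 0, 0]
    - [0, -4, 0, 0, 0, 0, 0]
    - [0, -5, 0, 0, 0, 0, 0]
    - [0, -6, 0, 0, 0, 0, 0]
    - [0, -7, 0, 0, 0, 0, 0]
    - [0, -8, 0, 0, 0, 0, 0]
    - [0, -8, 0, 0, 0, 0, 0]
    - [0, -8, 0, 0, 0, 0, 0]

```text
t: 4.47
tcp_pos: [0.5572, 0.1661, 0.1113]
orientation: [0.707, -0.707, -0.0, 0.001]
wrist_force: [-6.6, -0.1, 1.7]
width: 0.0005
```

Call:
jog_arm:
  increments:
    - [0, -0.5, 0, 0, 0, 0, 0]
    - [0, -1, 0, 0, 0, 0, 0]
    - [0, -1.5, 0, 0, 0, 0, 0]
    - [0, -2, 0, 0, 0, 0, 0]
    - [0, -2, 0, 0, 0, 0, 0]
    - [0, -2, 0, 0, 0, 0, 0]
    - [0, -2, 0, 0, 0, 0, 0]
    - [0, -2, 0, 0, 0, 0, 0]
    - [0, -2, 0, 0, 0, 0, 0]
    - [0, -2, 0, 0, 0, 0, 0]

```text
t: 5.3
tcp_pos: [0.5577, 0.166, 0.1112]
orientation: [0.707, -0.707, -0.001, 0.002]
wrist_force: [-14.7, 1.1, 4.4]
width: 0.0006
```

Run:
```python
from h import *
s=bot.read_state(); print(s["t"],s["tcp_pos"],s["wrist_force"])
w=bot.get_image("wrist")
print(cv2.HoughCircles(cv2.cvtColor(w,cv2.COLOR_BGR2GRAY),cv2.HOUGH_GRADIENT,1,50,param1=100,param2=20,minRadius=15,maxRadius=40))
for th in (.2,.26,.32):
    a=-1.728+th; print(th,proj("wrist",(.564+.13*np.cos(a),.268+.13*np.sin(a),.121)))
```

```text
5.3 [0.557661   0.1660138  0.11115581] [-14.72464322   1.13773189   4.4112053 ]
[[[253.5 263.5  29.6]
  [280.5   5.5  25.2]]]
0.2 [291.72478741 252.45858541]
0.26 [274.54606171 253.67582447]
0.32 [257.54873873 255.86570669]
```

Call:
jog_arm:
  increments:
    - [0, 0, 0, 0, 0, 0, 0]
    - [0, 0, 0, 0, 0, 0, 0]
    - [0, 0, 0, 0, 0, 0, 0]
    - [0, 0, 0, 0, 0, 0, 0]
    - [0, 0, 0, 0, 0, 0, 0]
    - [0, 0, 0, 0, 0, 0, 0]
    - [0, 0, 0, 0, 0, 0, 0]
    - [0, 0, 0, 0, 0, 0, 0]
    - [0, 0, 0, 0, 0, 0, 0]
    - [0, 0, 0, 0, 0, 0, 0]

```text
t: 6.18
tcp_pos: [0.5577, 0.166, 0.1111]
orientation: [0.707, -0.707, -0.001, 0.002]
wrist_force: [-14.0, 1.7, 5.9]
width: 0.0005
```

Call:
jog_arm:
  increments:
    - [0, 0, 0, 0, 0, 0, 0]
    - [0, 0, 0, 0, 0, 0, 0]
    - [0, 0, 0, 0, 0, 0, 0]
    - [0, 0, 0, 0, 0, 0, 0]
    - [0, 5, 0, 0, 0, 0, 0]
    - [0, 10, 0, 0, 0, 0, 0]
    - [0, 15, 0, 0, 0, 0, 0]
    - [0, 20, 0, 0, 0, 0, 0]
    - [0, 26, 0, 0, 0, 0, 0]
    - [0, 32, 0, 0, 0, 0, 0]

```text
t: 7.02
tcp_pos: [0.5282, 0.1667, 0.1116]
orientation: [0.707, -0.707, 0.0, -0.001]
wrist_force: [-1.8, 0.6, -0.9]
width: 0.0004
```

Call:
jog_arm:
  increments:
    - [0, 8, 0, 0, 0, 0, 0]
    - [0, 16, 0, 0, 0, 0, 0]
    - [0, 24, 0, 0, 0, 0, 0]
    - [0, 32, 0, 0, 0, 0, 0]
    - [0, 40, 0, 0, 0, 0, 0]
    - [0, 50, 0, 0, 0, 0, 0]
    - [0, 50, 0, 0, 0, 0, 0]
    - [0, 50, 0, 0, 0, 0, 0]
    - [0, 50, 0, 0, 0, 0, 0]
    - [0, 50, 0, 0, 0, 0, 0]

```text
t: 7.85
tcp_pos: [0.4783, 0.1661, 0.1116]
orientation: [0.707, -0.707, 0.0, -0.0]
wrist_force: [0.5, -0.5, 0.2]
width: 0.0009
```

Run:
```python
from h import *
s=bot.read_state(); print(s["t"],s["tcp_pos"],s["wrist_force"])
w=bot.get_image("wrist")
print(cv2.HoughCircles(cv2.cvtColor(w,cv2.COLOR_BGR2GRAY),cv2.HOUGH_GRADIENT,1,50,param1=100,param2=20,minRadius=15,maxRadius=40))
for th in (0,.1,.2):
    a=-1.728+th; print(th,proj("wrist",(.564+.13*np.cos(a),.268+.13*np.sin(a),.121)))
```

```text
7.85 [0.47830664 0.1661449  0.11164511] [ 0.47881358 -0.51438731  0.19880097]
[[[601.5 204.5  35. ]
  [173.5 262.5  29.4]
  [577.5 267.5  29.3]
  [530.5 364.5  33.8]
  [560.5 318.5  25. ]
  [629.5 258.5  19.4]
  [170.5  11.5  17.2]
  [582.5 372.5  18.3]]]
0 [174.03569861 255.15646994]
0.1 [145.1401489  252.25457702]
0.2 [116.39788618 252.06717181]
```

Call:
jog_arm:
  increments:
    - [0, 8, -25, 0, 0, 0, 0]
    - [20, 16, -50, 0, 0, 0, 0]
    - [50, 24, -75, 0, 0, 0, 0]
    - [85, 30, -90, 0, 0, 0, 0]
    - [120, 38, -90, 0, 0, 0, 0]
    - [155, 38, -90, 0, 0, 0, 0]
    - [190, 38, -90, 0, 0, 0, 0]
    - [220, 38, -90, 0, 0, 0, 0]
    - [236, 38, -90, 0, 0, 0, 0]
    - [236, 38, -90, 0, 0, 0, 0]

```text
t: 8.73
tcp_pos: [0.4397, -0.0726, 0.2015]
orientation: [-0.706, 0.708, 0.0, -0.0]
wrist_force: [0.2, 0.5, -0.4]
width: 0.0003
```

Run:
```python
from h import *
s=bot.read_state(); print(s["t"],s["tcp_pos"],s["wrist_force"])
cv2.imwrite("pics/w4.png",bot.get_image("wrist"))
for n,P in dict(pivot=(.528,-.228,.132),tip=(.5025,-.1455,.132),tips=(.528+.085*np.cos(1.549),-.228+.085*np.sin(1.549),.132)).items(): print(n,proj("wrist",P))
for uv in ((0,0),(1,0),(0,1)): print(ray("wrist",uv,.132))
```

```text
8.7333 [ 0.43970861 -0.07260911  0.20148891] [ 0.15094757  0.52717019 -0.35041654]
pivot [160.8000564   -6.58400656]
tip [217.99850782 144.69297482]
tips [175.31113081 148.88658969]
[ 0.6197684  -0.22501841  0.132     ]
[ 0.6192007  -0.22501694  0.132     ]
[ 0.61989721 -0.22452757  0.132     ]
```

View pics/w4.png

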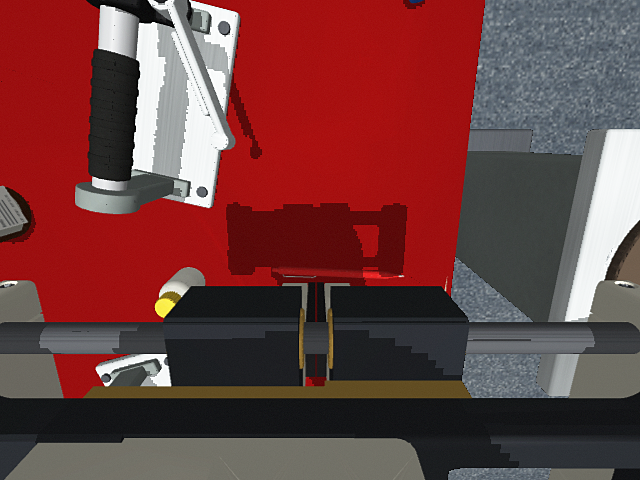

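Call:
jog_arm:
  increments:
    - [25, 0, 0, 0, 0, 0, 0]
    - [50, 0, 10, 0, 0, 0, 0]
    - [75, 0, 25, 0, 0, 0, 0]
    - [97, 0, 45, 0, 0, 0, 0]
    - [97, 0, 65, 0, 0, 0, 0]
    - [97, 0, 80, 0, 0, 0, 0]
    - [97, 0, 90, 0, 0, 0, 0]
    - [97, -8, 90, 0, 0, 0, 0]
    - [97, -16, 90, 0, 0, 0, 0]
    - [97, -20, 90, 0, 0, 0, 0]

```text
t: 9.62
tcp_pos: [0.4624, -0.1667, 0.1124]
orientation: [0.708, -0.707, 0.001, -0.0]
wrist_force: [-0.2, 0.3, 0.6]
width: 0.0006
```

Call:
jog_arm:
  increments:
    - [0, -2, 0, 0, 0, 0, 0]
    - [0, -5, 0, 0, 0, 0, 0]
    - [0, -8, 0, 0, 0, 0, 0]
    - [0, -11, 0, 0, 0, 0, 0]
    - [0, -14, 0, 0, 0, 0, 0]
    - [0, -17, 0, 0, 0, 0, 0]
    - [0, -20, 0, 0, 0, 0, 0]
    - [0, -24, 0, 0, 0, 0, 0]
    - [0, -24, 0, 0, 0, 0, 0]
    - [0, -24, 0, 0, 0, 0, 0]

```text
t: 10.45
tcp_pos: [0.4837, -0.1671, 0.1114]
orientation: [-0.707, 0.707, 0.0, -0.0]
wrist_force: [-1.4, -0.2, 0.2]
width: 0.0003
```

Call:
jog_arm:
  increments:
    - [0, -2, 0, 0, 0, 0, 0]
    - [0, -4, 0, 0, 0, 0, 0]
    - [0, -6, 0, 0, 0, 0, 0]
    - [0, -8, 0, 0, 0, 0, 0]
    - [0, -10, 0, 0, 0, 0, 0]
    - [0, -12, 0, 0, 0, 0, 0]
    - [0, -14, 0, 0, 0, 0, 0]
    - [0, -14, 0, 0, 0, 0, 0]
    - [0, -14, 0, 0, 0, 0, 0]
    - [0, -14, 0, 0, 0, 0, 0]

```text
t: 11.28
tcp_pos: [0.4978, -0.167, 0.1114]
orientation: [-0.707, 0.707, 0.0, -0.0]
wrist_force: [-3.1, 2.0, -0.7]
width: 0.0001
```

Run:
```python
from h import *
s=bot.read_state(); print(s["t"],s["tcp_pos"],s["wrist_force"])
w=bot.get_image("wrist");c=bot.get_image("side");cv2.imwrite("pics/w5.png",np.hstack([cv2.resize(w[50:350,100:500],(400,300)),cv2.resize(c[250:400,300:500],(400,300))]))
```

```text
11.2833 [ 0.49783504 -0.16700431  0.11143424] [-3.07737505  1.99056248 -0.6558509 ]
```

View pics/w5.png

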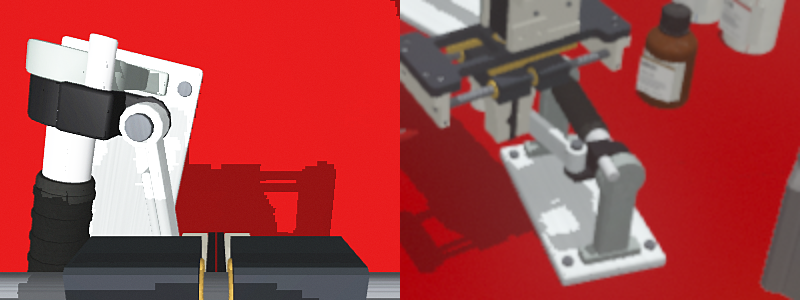

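The finger back is on the outer face of the short lever, partway in, with the blade's lower edge at about (175,235) in the left panel. I'll keep going gently.

Call:
jog_arm:
  increments:
    - [0, -1, 0, 0, 0, 0, 0]
    - [0, -2, 0, 0, 0, 0, 0]
    - [0, -3, 0, 0, 0, 0, 0]
    - [0, -4, 0, 0, 0, 0, 0]
    - [0, -5, 0, 0, 0, 0, 0]
    - [0, -6, 0, 0, 0, 0, 0]
    - [0, -6, 0, 0, 0, 0, 0]
    - [0, -6, 0, 0, 0, 0, 0]
    - [0, -6, 0, 0, 0, 0, 0]
    - [0, -6, 0, 0, 0, 0, 0]

```text
t: 12.22
tcp_pos: [0.5038, -0.1669, 0.1115]
orientation: [-0.707, 0.707, 0.0, -0.0]
wrist_force: [-3.7, 2.9, 0.0]
width: 0.0004
```

Call:
jog_arm:
  increments:
    - [0, -0.5, 0, 0, 0, 0, 0]
    - [0, -1, 0, 0, 0, 0, 0]
    - [0, -1.5, 0, 0, 0, 0, 0]
    - [0, -2, 0, 0, 0, 0, 0]
    - [0, -2, 0, 0, 0, 0, 0]
    - [0, -2, 0, 0, 0, 0, 0]
    - [0, -2, 0, 0, 0, 0, 0]
    - [0, -2, 0, 0, 0, 0, 0]
    - [0, -2, 0, 0, 0, 0, 0]
    - [0, -2, 0, 0, 0, 0, 0]

```text
t: 13.05
tcp_pos: [0.5056, -0.1667, 0.1115]
orientation: [-0.707, 0.707, 0.0, -0.0]
wrist_force: [-6.5, 3.9, 0.4]
width: 0.0005
```

Call:
jog_arm:
  increments:
    - [0, -0.5, 0, 0, 0, 0, 0]
    - [0, -1, 0, 0, 0, 0, 0]
    - [0, -1.5, 0, 0, 0, 0, 0]
    - [0, -2, 0, 0, 0, 0, 0]
    - [0, -2, 0, 0, 0, 0, 0]
    - [0, -2, 0, 0, 0, 0, 0]
    - [0, -2, 0, 0, 0, 0, 0]
    - [0, -2, 0, 0, 0, 0, 0]
    - [0, -2, 0, 0, 0, 0, 0]
    - [0, -2, 0, 0, 0, 0, 0]

```text
t: 13.88
tcp_pos: [0.5074, -0.1667, 0.1114]
orientation: [-0.707, 0.707, 0.001, -0.0]
wrist_force: [-6.1, 3.2, 1.5]
width: 0.0007
```

Call:
jog_arm:
  increments:
    - [0, -0.5, 0, 0, 0, 0, 0]
    - [0, -1, 0, 0, 0, 0, 0]
    - [0, -1.5, 0, 0, 0, 0, 0]
    - [0, -2, 0, 0, 0, 0, 0]
    - [0, -2, 0, 0, 0, 0, 0]
    - [0, -2, 0, 0, 0, 0, 0]
    - [0, -2, 0, 0, 0, 0, 0]
    - [0, -2, 0, 0, 0, 0, 0]
    - [0, -2, 0, 0, 0, 0, 0]
    - [0, -2, 0, 0, 0, 0, 0]

```text
t: 14.72
tcp_pos: [0.5078, -0.1667, 0.1113]
orientation: [-0.707, 0.707, 0.002, -0.001]
wrist_force: [-10.5, 5.4, 6.1]
width: 0.0001
```

Call:
jog_arm:
  increments:
    - [0, -0.5, 0, 0, 0, 0, 0]
    - [0, -0.5, 0, 0, 0, 0, 0]
    - [0, -0.5, 0, 0, 0, 0, 0]
    - [0, -0.5, 0, 0, 0, 0, 0]
    - [0, -0.5, 0, 0, 0, 0, 0]
    - [0, -0.5, 0, 0, 0, 0, 0]
    - [0, -0.5, 0, 0, 0, 0, 0]
    - [0, -0.5, 0, 0, 0, 0, 0]
    - [0, -0.5, 0, 0, 0, 0, 0]
    - [0, -0.5, 0, 0, 0, 0, 0]

```text
t: 15.55
tcp_pos: [0.5078, -0.1667, 0.1113]
orientation: [-0.707, 0.707, 0.002, -0.001]
wrist_force: [-11.7, 6.1, 6.7]
width: 0.0007
```

Run:
```python
from h import *
s=bot.read_state(); print(s["t"],s["tcp_pos"],s["wrist_force"])
w=bot.get_image("wrist");cv2.imwrite("pics/w6.png",w[50:350,100:500])
for th in (0,.2,.3,.34):
    a=1.889-th; print(th,[proj("wrist",(.528+r*np.cos(a)+.0045*np.sin(a)*-1,-.228+r*np.sin(a)+.0045*np.cos(a),.132)).round()-[100,50] for r in (0,.045)])
```

```text
15.55 [ 0.5078392  -0.16666227  0.11132521] [-11.68865546   6.14606253   6.67995872]
0 [array([178., 127.]), array([214., 228.])]
0.2 [array([179., 129.]), array([194., 234.])]
0.3 [array([179., 130.]), array([184., 236.])]
0.34 [array([179., 131.]), array([180., 236.])]
```

View pics/w6.png

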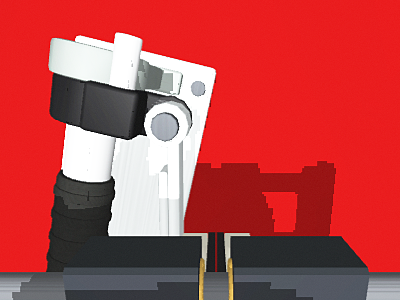

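The blade's outer edge is vertical at column 184, from row 145 to row 235, which matches about 0.34 rad, so the lever is on its stop. I'll hold a little longer, then release.

Call:
jog_arm:
  increments:
    - [0, 0, 0, 0, 0, 0, 0]
    - [0, 0, 0, 0, 0, 0, 0]
    - [0, 0, 0, 0, 0, 0, 0]
    - [0, 0, 0, 0, 0, 0, 0]
    - [0, 5, 0, 0, 0, 0, 0]
    - [0, 10, 0, 0, 0, 0, 0]
    - [0, 15, 0, 0, 0, 0, 0]
    - [0, 20, 0, 0, 0, 0, 0]
    - [0, 26, 0, 0, 0, 0, 0]
    - [0, 32, 0, 0, 0, 0, 0]

```text
t: 16.43
tcp_pos: [0.479, -0.1671, 0.112]
orientation: [0.707, -0.707, 0.001, -0.001]
wrist_force: [-0.3, -0.3, 0.8]
width: 0.0007
```

Call:
jog_arm:
  increments:
    - [0, 8, 0, 0, 0, 0, 0]
    - [0, 16, 0, 0, 0, 0, 0]
    - [0, 24, 0, 0, 0, 0, 0]
    - [0, 34, 0, 0, 0, 0, 0]
    - [0, 34, -15, 0, 0, 0, 0]
    - [-20, 34, -35, 0, 0, 0, 0]
    - [-45, 34, -60, 0, 0, 0, 0]
    - [-70, 34, -90, 0, 0, 0, 0]
    - [-94, 34, -90, 0, 0, 0, 0]
    - [-94, 34, -90, 0, 0, 0, 0]

```text
t: 17.27
tcp_pos: [0.4453, -0.0703, 0.2038]
orientation: [0.708, -0.706, 0.001, -0.002]
wrist_force: [-0.2, -0.4, -0.5]
width: 0.0007
```

Call:
jog_arm:
  increments:
    - [0, 0, 0, 0, 0, 0, 0]
    - [0, 0, 0, 0, 0, 0, 0]
    - [0, 0, 0, 0, 0, 0, 0]
    - [0, 0, 0, 0, 0, 0, 0]
    - [0, 0, 0, 0, 0, 0, 0]
    - [0, 0, 0, 0, 0, 0, 0]
    - [0, 0, 0, 0, 0, 0, 0]
    - [0, 0, 0, 0, 0, 0, 0]
    - [0, 0, 0, 0, 0, 0, 0]
    - [0, 0, 0, 0, 0, 0, 0]

```text
t: 18.1
tcp_pos: [0.4445, -0.0731, 0.2015]
orientation: [-0.707, 0.707, 0.0, -0.0]
wrist_force: [0.9, 0.9, -1.0]
width: 0.0001
```

Run:
```python
from h import *
s=bot.read_state(); print(s["t"],s["tcp_pos"],s["wrist_force"])
w=bot.get_image("wrist");c=bot.get_image("side");cv2.imwrite("pics/w7.png",np.hstack([cv2.resize(w[:300],(400,188)),cv2.resize(c[170:360,160:460],(400,188))]))
d=cv2.absdiff(w[:200,60:260],cv2.imread("pics/w4.png")[:200,60:260]).max(2);print("changed px vs w4",(d>60).sum())
b=cv2.imread("pics/side0.png")
for n,(x,y,ww,h) in dict(cold=(218,200,34,32),timer=(185,240,36,28),pen=(240,312,72,26),small=(332,273,22,34),amber=(416,250,34,54)).items(): print(n,(cv2.absdiff(c,b)[y:y+h,x:x+ww].max(2)>60).sum())
```

```text
18.1 [ 0.44448041 -0.07307845  0.20153495] [ 0.91674814  0.88637475 -1.00431976]
changed px vs w4 10775
cold 189
timer 0
pen 0
small 18
amber 0
```

View pics/w7.png

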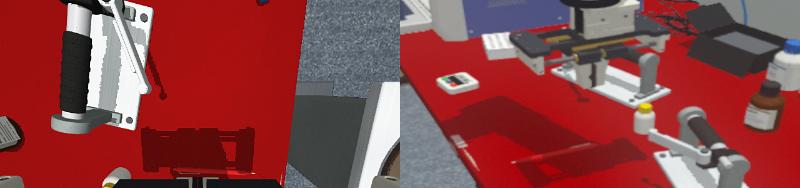

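```bash
python3 -c "
from cell import bot
print(bot.job_done())"
```

```text
the job is handed in; nothing more can be done
None
```

I pressed both levers to their stops in order, long first, and each one sprang back out. I handed the job in at about 18 s of the 70 s allowed, and no verdict came back.

- **Method:** I pressed with the gripper shut, using the back of one finger on the outer face of each blade.
- **Long lever:** I held it against the stop for well over a second at about 15 N. Afterwards the ball was within 1 pixel of its rest position along the press direction in the wrist camera.
- **Short lever:** I held it against the stop for well over a second at about 12–15 N, and the blade angle in the image matched 0.34 rad. The wrist picture afterwards shows it back out.
- **Bystanders:** Comparing the side view before and after, the timer, pen and amber bottle showed no change, and the small bottle almost none (18 pixels).
- **Checks that disagreed:**
  - The patch around the white block differed by 189 pixels. In the picture the block looks unmoved and partly hidden by the gripper, so I put this down to the gripper in view.
  - My before-and-after comparison of the short lever in the wrist view showed 10,775 changed pixels. It was no use, because the camera stood about 5 mm from where it was the first time, so I judged that lever by eye.
- **Not measured:** I have no direct reading of the joint angles or of the contact forces at the fingers. Those results come from the images and the wrist force.

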